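# Drain a soft-serve dispensing head by holding its draw valve up

### The job

The soft-serve dispensing head on its bench stand has to be drained before washing: set the drip pan, open side up, fully home in the round recess under the spout and let go of it. Then draw the white valve straight up out of its bore, without cocking or jamming it, until its first black O-ring stands clear above the bore's mouth while the second ring stays inside, and finish holding the valve there in the gripper, steady and upright, so that the head can drain. Do not raise the valve before the pan is in place, leave the pan in its recess, and do not disturb the jug, the cones on their lid, the star cap or the spoon.

Things in the scene. Friction and masses are not known exactly. Their poses are not given: they have to be found in the camera images.
- valve_grip (a point): Draw valve: loose white plastic rod, 28 mm diameter, 160 mm long, 0.11 to 0.23 kg, upright in the bore of the steel head; 1.5 mm clearance on the diameter; drops back by its own weight if let go. Fully down, its top 50 mm stand out of the bore (black marks there are flush). Point on its axis (z), 22 mm below its top, 28 mm above the bore's mouth when down.
- ring1 (a point): First (upper) black O-ring of the valve: its centre, on the valve's axis. Ring 3.5 mm high, flush with the bore. 48 mm below valve_grip; 20 mm below the bore's mouth when the valve is fully down.
- ring2 (a point): Second (lower) black O-ring of the valve: its centre. Ring 3.5 mm high. 83 mm below valve_grip; 55 mm below the bore's mouth when the valve is fully down.
- mouth (a point): Centre of the mouth of the vertical bore: flat top of the head's round steel barrel (56 mm diameter), 215 mm above the bench, bore 110 mm deep. Stand and head are one fixed piece; only the valve reaches above the mouth. z up; -x points to the open front, where the pan goes in (two lever ears reach 44 mm out, 189 to 211 mm up); at +x hand nuts (from 39 mm), flange (57 mm, 136 mm wide) and column.
- pocket (a point): Centre of the floor of the round recess in the stand's base plate, straight under bore and spout, same axes as the mouth. Recess 75 mm diameter, 5 mm deep, floor 5 mm above the bench; the plate's top is 10 mm above the bench, reaches 60 mm to the front (-x) of this point and 70 mm to either side.
- spout (a point): Centre of the spout's lower end, 75 mm above the bench and straight above the recess: 34 mm diameter, widening to the barrel's 56 mm at 105 mm.
- pan_bowl (a point): Centre of the bowl of the loose aluminium drip pan, half-way up (15 mm above its underside), on the bowl's axis. Round bowl 74 mm diameter at the rim, 68 mm at the foot, 30 mm high, open to +z, 80 g. A straight flat handle points to -x: 16 mm wide (y), 8 mm thick, its middle 25 mm above the pan's underside, ending 151 mm from the bowl's axis.
- pan_grip (a point): Point in the middle of the drip pan's handle where it may be gripped across its width: 115 mm from the bowl's axis, 25 mm above the pan's underside; same axes as the bowl.
- jug_center (a point): Glass measuring jug, 90 mm diameter, 110 mm high, with a handle: leave it alone. Point at its centre.
- cones_center (a point): Clear round lid, 128 mm diameter, with three wafer cones standing on it, 69 mm high, one piece: leave it alone. Point on its axis, 20 mm up.
- cap_center (a point): Star cap: small black plastic nozzle cap, 44 mm diameter, 22 mm high: leave it alone. Point at its centre.
- spoon: Long metal spoon lying on the bench: leave it alone. About 200 mm long; origin on its handle line.
Not all that is in view belongs to the job. Of the things shaped like the part that bears valve_grip, the white one is meant. Leave any green look-alike of the part that bears mouth alone.

How it is judged:
On the way, in this order (a step that is already met when the one before it is completed fails the run):
1. the drip pan sits open side up in the recess, let go and at rest, with the valve still down (horizontal distance between pan_bowl and pocket below 0.007 m and z of pan_bowl in the frame of pocket between 0.01 and 0.018 m and angle between pan_bowl's own z axis and vertical below 0.06 rad and contact force between the fingers and pan below 0.1 N and linear speed of pan below 0.02 m/s and z of valve_grip in the frame of mouth below 0.036 m), for 0.2 s.
2. the valve, in the gripper, is drawn up so far that its first O-ring is clear of the mouth (z of valve_grip in the frame of mouth between 0.05 and 0.081 m and contact force between the fingers and valve above 1 N), for 0.2 s.
At the end, for the whole second after the job is handed in: The valve is held in the gripper 22 to 53 mm above its fully-down position (first O-ring out, second ring inside), within 0.03 rad of vertical, still, not wedged in the bore (under 20 N on it); the drip pan rests level and open side up in the recess, within 7 mm of its centre, untouched (all of step 2 and horizontal distance between pan_bowl and pocket below 0.007 m and z of pan_bowl in the frame of pocket between 0.01 and 0.018 m and angle between pan_bowl's own z axis and vertical below 0.06 rad and angle between valve_grip's own z axis and vertical below 0.03 rad and contact force between valve and stand below 20 N and linear speed of valve below 0.01 m/s and contact force between the fingers and pan below 0.1 N); the arm keeps its last pose, push and grip.
It fails at once if the valve is raised more than 8 mm while the pan is not in its recess (z of valve_grip in the frame of mouth above 0.036 m and not (horizontal distance between pan_bowl and pocket below 0.007 m and z of pan_bowl in the frame of pocket between 0.01 and 0.018 m and angle between pan_bowl's own z axis and vertical below 0.06 rad)).
It fails at once if the valve's second O-ring comes out of the bore (z of valve_grip in the frame of mouth above 0.083 m).
It fails at once if the valve is wrenched sideways so that it jams in its bore (contact force between valve and stand above 100 N).
It fails at once if the jug, the lid with the cones, the star cap or the spoon is moved more than 25 mm (distance of any of jug_center, cones_center, cap_center, spoon from where it was at the start of the episode above 0.025 m).
It also fails if it takes over 56 s, if anything falls off the work surface, if the arm or the gripper's body presses on something with over 40 N, if the wrist force passes 120 N, or if a joint passes its speed limit or range.

### The arm

A 7-joint arm with a two-finger parallel gripper is mounted at the origin on the work surface. World frame = base frame: x ahead of the robot, y to its left, z up, the work surface at z = 0. Lengths are in m, angles in rad, forces in N, time in s.
With the tool pointing down it reaches from about 0.35 to 0.9 m from the base axis. Payload 19.9 kg.
Tool frame: the origin (TCP) lies at the centre of the arm's flange, where the gripper is bolted on; the fingertips stand 173 mm ahead of it and the grasp point (between the pads) lies ctrl.tcp_to_grasp ahead of it (ctrl.tcp_to_grasp is the distance from the TCP to the grasp point, in m); y points along the fingers, x is the direction in which the jaws open and shut, and the axes are right-handed (so a half turn about y gives the same grasp; the last joint's range is limited). The gripper opens to 85 mm and grips with 20 to 120 N. Pads are 22 mm wide; open, the fingers measure 114 mm over their backs; the gripper's body (76 mm by 85 mm) begins 54 mm behind the grasp point. The pads swing forward as they close: fully open they stand 13 mm farther back than shut.
Start: joints at [1.188, 0.417, -0.01, 1.614, 0.005, 1.111, -0.053], TCP at [0.209, -0.589, 0.405] pointing down, gripper open.
Joint ranges: [-2.81, 2.81], [-0.39, 2.02], [-1.27, 1.25], [0.06, 2.57], [-1.19, 4.33], [0.19, 2], [-2.82, 2.82]. Speed limits (rad/s): [1.89, 1.89, 2.39, 2.39, 3.01, 3.01, 3.01].

### API

Orientations are given as a unit quaternion [x, y, z, w].
In Python, from bench import ctrl, vision, models gives the robot as it stands. The module is installed in compiled form; this text tells all that it offers.
- The arm moves only by the tool arm_command, never from a script. Its argument "commands" is a list of rows, each an object with "xyz": the shift along the tool's x, y, z in m, a list of three; "twist": the turn about the tool's y in rad; "fingers": the closure, from -1 (fully open) to 1 (shut). A call has 1 to 8 rows; each row is the pose to reach, as a shift and turn from the pose commanded when the call began, along the tool's axes at that moment; what a row does not reach only later rows make up. A row lasts 1/12 s, in which the tool goes at most 41.7 mm and 7.16 degrees, less where a joint would pass 70% of its speed; a pose out of reach is approached as far as the arm can. A call with a gripper value outside its range is refused whole. The fingers move at their own pace and stop on an object; the grip force is fixed at half the most. Time passes only in rows, so rows that repeat a pose let the fingers close. It gives the time, the measured TCP pose, the force and the opening at its end, in the units of the state.
- ctrl.observe(): the state, without advancing time (a new reading comes with each control period).
- vision.camera(name): name is "scene" or "side" or "wrist"; returns a dict with "image" (480x640x3 uint8, red, green, blue), "fov_y" (degrees; the focal length in pixels is half the picture's height over the tangent of half this angle, whatever the lens; pixels are square), "cx", "cy" (the principal point, pixels), "R" (3x3) and "t" (3): a world point X has camera coordinates R X + t; the wrist camera has in their place "hand_eye" (4x4, takes a point from camera to tool coordinates, whose origin is the TCP and whose axes are the tool frame's). Camera axes: x right, y down, z forward; pixel columns grow to the right and rows downward; lengths in m; the calibration is good to about 2 mm. A picture is of the moment at which its call begins: read the wrist's pose just before it. There is no depth.
- ctrl.finish_job(): hands the job in, once; it reports no verdict.
Trained networks look in the newest picture that a camera, given by its name, has taken for a name from the list of things; names that differ only in an ending like _2 or _b are one class to them, and where a whole thing is asked for, a point or a joint stands for the part that bears it (a point fixed in the world has none). Each returns a list of dicts, best first, with "score" (0 to 1); they miss things now and then, are a little off and sometimes report something else, mostly with a low value. They report only what shows in the picture. A call takes as long as a camera call. They do not tell look-alikes from the thing itself.
- models.search_frame(camera, target): "pixel" ([row, column] in pixels, amid what is visible of it).
- models.outline_of(camera, target): "mask" (480x640 bool, what is visible of it) and "pixel" ([row, column] in pixels, amid what is visible of it).
The state is a dict: "clock": time; "q": joint angles; "dq": joint speeds; "tau": joint torques, N m; "tcp_pos": TCP position; "eef_rot": TCP orientation; "wrist_force": force on the tool from outside, world axes, zero at the start; "torque": the same for the moment, N m; "width": opening from 0.0 (shut) to 1.0 (fully open).
Only numpy, scipy, OpenCV 4.12 (cv2) and the standard library are available. Lean on these libraries where they do the work, as an engineer would, in place of code of your own. Each camera call takes 0.05 s, during which the arm holds its last target.

## Working session

There is one attempt and no reset: what is moved stays moved. The work goes in short steps, Python scripts to look and compute and a tool call to move; the robot and the scene stay as the last step left them, time stands still between calls to the robot, and variables do not carry over. Pictures are saved under pics/ and viewed, and the job is handed in when it is done.

Besides the shell and the picture viewer there is one more tool, called after "Emit:" as name(argument=value, ...) on one line, values as JSON. arm_command: Moves the arm, as the interface text tells. Its arguments: {"type":"object","properties":{"commands":{"type":"array","items":{"type":"object","properties":{"xyz":{"type":"array","items":{"type":"number"}},"twist":{"type":"number"},"fingers":{"type":"number"}}}}},"required":["commands"]}

```bash
ls; mkdir -p pics; python3 - <<'E'
from bench import ctrl, vision, models
import cv2,numpy as np
o=ctrl.observe();print({k:np.round(v,3).tolist() for k,v in o.items()},ctrl.tcp_to_grasp)
for c in ["scene","side","wrist"]:
    r=vision.camera(c);cv2.imwrite(f"pics/{c}0.png",r["image"][:,:,::-1])
    print(c,{k:(np.round(v,4).tolist()) for k,v in r.items() if k!="image"})
E
```

```text
pics
{'clock': 0.0, 'q': [1.188, 0.418, -0.01, 1.614, 0.005, 1.111, -0.053], 'dq': [-0.001, -0.002, 0.001, 0.001, -0.001, 0.0, -0.001], 'tau': [0.0, -86.443, 0.679, -43.49, 0.019, 0.007, 0.0], 'tcp_pos': [0.209, -0.589, 0.404], 'eef_rot': [-0.578, 0.408, -0.407, 0.578], 'wrist_force': [0.137, -0.14, 0.099], 'torque': [0.003, -0.01, 0.003], 'width': 1.004} 0.1547
scene {'fov_y': 55.9505, 'cx': 315.7085, 'cy': 240.2851, 'R': [[0.5338, 0.8455, 0.0117], [0.65, -0.4014, -0.6452], [-0.5409, 0.352, -0.7639]], 't': [-0.312, -0.1955, 1.3398]}
side {'fov_y': 55.0783, 'cx': 315.5234, 'cy': 243.4243, 'R': [[-0.8923, -0.4515, 0.001], [-0.2928, 0.577, -0.7624], [0.3437, -0.6806, -0.6471]], 't': [0.48, 0.2611, 1.0336]}
wrist {'fov_y': 59.8125, 'cx': 320.7031, 'cy': 233.614, 'hand_eye': [[1.0, -0.0011, -0.0005, -0.0], [0.0002, -0.3151, 0.9491, 0.031], [-0.0012, -0.9491, -0.3151, 0.0798], [0.0, 0.0, 0.0, 1.0]]}
```

View pics/scene0.png

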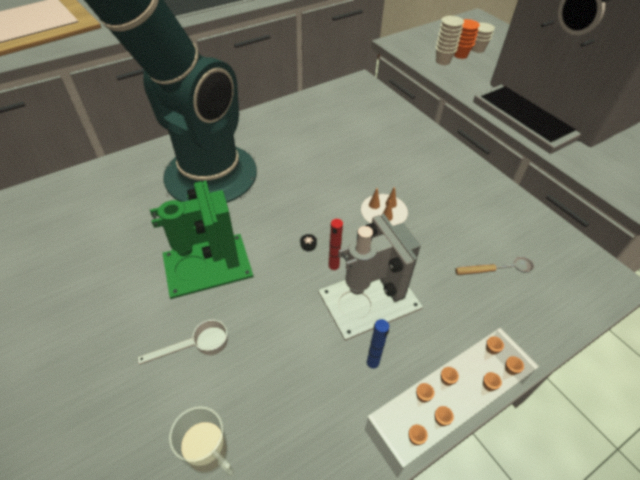

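View pics/side0.png

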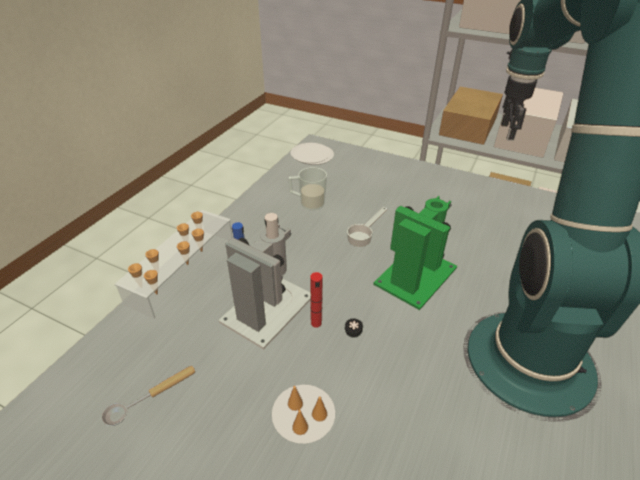

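View pics/wrist0.png

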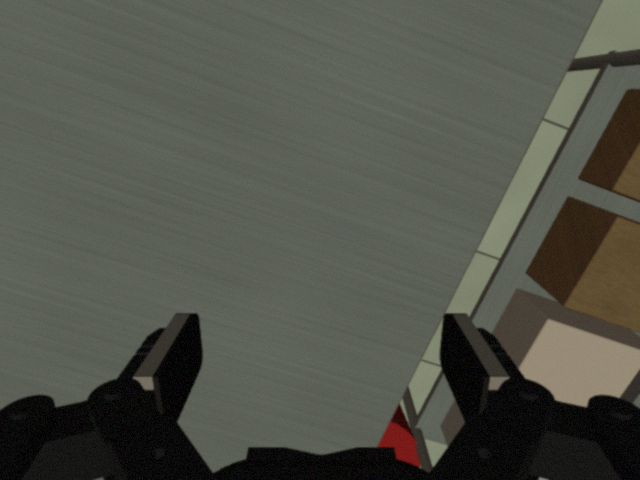

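```bash
python3 - <<'E'
from bench import ctrl
from scipy.spatial.transform import Rotation as R
print(R.from_quat(ctrl.observe()["eef_rot"]).as_matrix().round(3))
E
```

```text
[[ 0.335 -0.     0.942]
 [-0.942  0.001  0.335]
 [-0.001 -1.    -0.   ]]
```

```bash
cat > h.py <<'E'
from bench import ctrl, vision, models
import cv2,numpy as np
from scipy.spatial.transform import Rotation as Rot
def cam(c):
    if c=="wrist":
        o=ctrl.observe()
        r=vision.camera(c)
        T=np.eye(4);T[:3,:3]=Rot.from_quat(o["eef_rot"]).as_matrix();T[:3,3]=o["tcp_pos"]
        M=np.linalg.inv(T@np.array(r["hand_eye"]));r["R"]=M[:3,:3];r["t"]=M[:3,3]
    else: r=vision.camera(c)
    r["f"]=240/np.tan(np.radians(r["fov_y"]/2));return r
def ray(r,px):
    d=np.array([(px[1]-r["cx"])/r["f"],(px[0]-r["cy"])/r["f"],1.])
    R=np.array(r["R"]);return -R.T@np.array(r["t"]),R.T@d
def onz(r,px,z):
    o,d=ray(r,px);return o+d*(z-o[2])/d[2]
def proj(r,X):
    X=np.atleast_2d(X);c=X@np.array(r["R"]).T+r["t"]
    return np.c_[c[:,1]/c[:,2]*r["f"]+r["cy"],c[:,0]/c[:,2]*r["f"]+r["cx"]]
def tri(obs):
    A=np.zeros((3,3));b=np.zeros(3)
    for r,px in obs:
        o,d=ray(r,px);d/=np.linalg.norm(d);P=np.eye(3)-np.outer(d,d);A+=P;b+=P@o
    X=np.linalg.solve(A,b);return X,[np.hypot(*(proj(r,X)[0]-px)) for r,px in obs]
E
python3 - <<'E'
from h import *
for c in ["scene","side"]:
    r=cam(c); cv2.imwrite(f"pics/{c}1.png",r["image"][:,:,::-1])
    for n in ["valve_grip","ring1","mouth","pocket","spout","pan_bowl","pan_grip","jug_center","cones_center","cap_center","spoon"]:
        print(c,n,[(np.round(d["pixel"],1).tolist(),round(d["score"],2)) for d in models.search_frame(c,n)])
    im=r["image"][:,:,::-1]
    a,b=((120,260),(300,470)) if c=="scene" else ((190,200),(350,350))
    s=im[a[0]:a[0]+120+100, a[1]:a[1]+190] if c=="scene" else im[190:360,200:420]
    if c=="scene": s=im[200:350,270:450]
    cv2.imwrite(f"pics/{c}_stand.png",cv2.resize(s,None,fx=4 if c=="scene" else 3.5,fy=4 if c=="scene" else 3.5,interpolation=cv2.INTER_CUBIC))
    s=im[300:380,120:250] if c=="scene" else im[190:260,320:420]
    cv2.imwrite(f"pics/{c}_pan.png",cv2.resize(s,None,fx=5,fy=5,interpolation=cv2.INTER_CUBIC))
E
```

```text
scene valve_grip [([239.3, 364.9], 0.84), ([342.6, 373.2], 0.81), ([242.2, 334.7], 0.77)]
scene ring1 [([238.2, 363.0], 0.82), ([345.6, 375.3], 0.75), ([242.8, 336.8], 0.69)]
scene mouth [([242.6, 199.9], 0.81), ([282.1, 373.9], 0.73), ([441.8, 200.4], 0.16)]
scene pocket [([283.9, 374.7], 0.76), ([244.3, 201.4], 0.62)]
scene spout [([283.5, 377.9], 0.69), ([244.2, 200.7], 0.64)]
scene pan_bowl [([341.7, 200.8], 0.77)]
scene pan_grip [([342.7, 206.6], 0.95)]
scene jug_center [([442.9, 198.6], 0.69)]
scene cones_center [([205.2, 387.1], 0.76)]
scene cap_center [([241.8, 304.8], 0.79), ([264.5, 493.5], 0.41)]
scene spoon [([267.6, 489.9], 0.57)]
side valve_grip [([300.9, 313.9], 0.84), ([230.7, 236.6], 0.75), ([226.0, 270.4], 0.55)]
side ring1 [([227.2, 268.3], 0.84), ([303.0, 316.8], 0.69), ([230.8, 239.5], 0.68)]
side mouth [([288.7, 263.9], 0.83), ([257.5, 419.4], 0.77)]
side pocket [([255.5, 418.5], 0.92), ([291.4, 261.1], 0.61)]
side spout [([254.2, 418.7], 0.56), ([292.3, 262.2], 0.55), ([414.2, 302.8], 0.47)]
side pan_bowl [([230.0, 360.7], 0.98)]
side pan_grip [([230.2, 364.7], 0.67)]
side jug_center [([185.0, 312.0], 0.72)]
side cones_center [([412.9, 303.2], 0.67)]
side cap_center [([231.2, 364.0], 0.68), ([327.1, 354.3], 0.62), ([228.1, 271.1], 0.2), ([412.1, 302.1], 0.16)]
side spoon [([399.8, 140.4], 0.73)]
```

View pics/scene_stand.png

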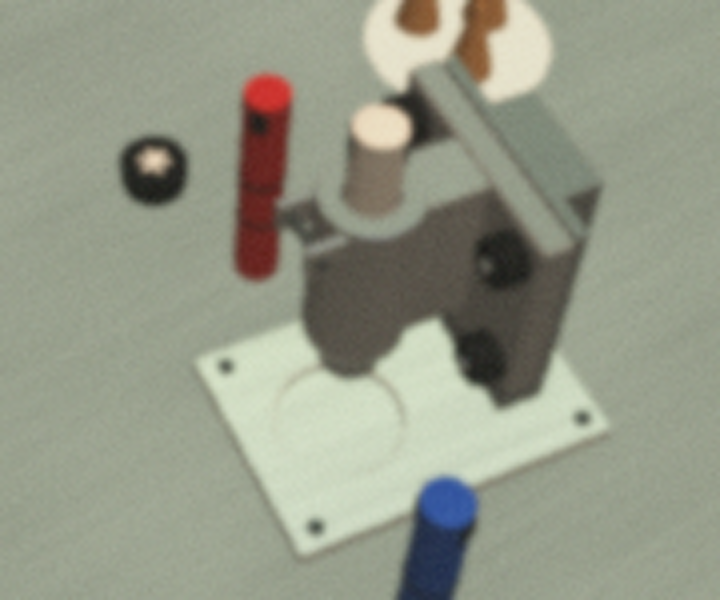

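View pics/side_stand.png

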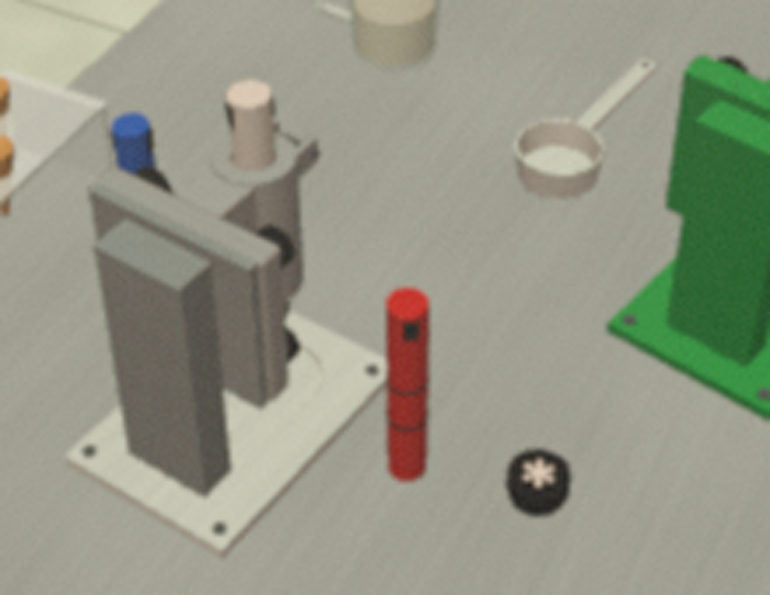

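View pics/scene_pan.png

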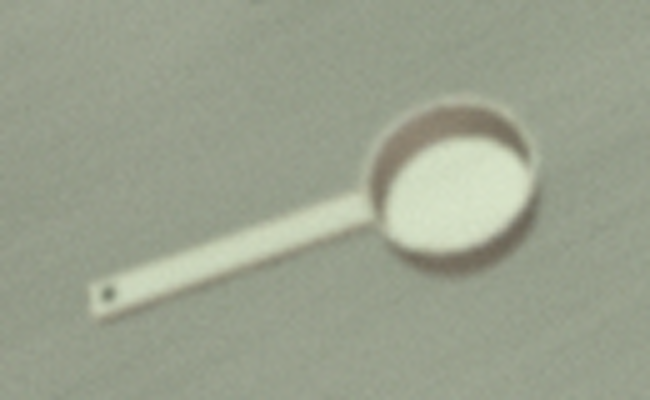

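View pics/side_pan.png

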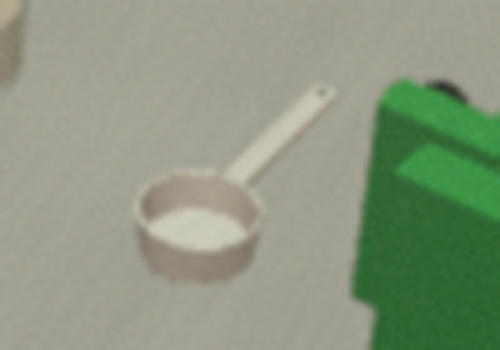

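```bash
python3 - <<'E'
from h import *
s=cam("scene");d=cam("side")
S=lambda x,y:(200+y/4,270+x/4); D=lambda x,y:(190+y/3.5,200+x/3.5)
a,b,c=[onz(s,S(*p),.01) for p in [(195,360),(302,556),(609,428)]]
print("corners scene",a,b,c,"len",np.linalg.norm(a-b),np.linalg.norm(c-b))
e=[onz(d,D(*p),.01) for p in [(390,369),(222,552),(68,457)]]
print("corners side",e,np.linalg.norm(e[0]-e[1]),np.linalg.norm(e[1]-e[2]))
print("valve top scene",onz(s,S(382,128),.265),"side",onz(d,D(250,96),.265), tri([(s,S(382,128)),(d,D(250,96))]))
print("recess rim",onz(s,S(340,418),.01))
P=lambda x,y:(300+y/5,120+x/5);Q=lambda x,y:(190+y/5,320+x/5)
print("pan rim",onz(s,P(454,177),.03),onz(d,Q(199,208),.03),tri([(s,P(454,177)),(d,Q(199,208))]))
print("tip",onz(s,P(95,298),.029),onz(d,Q(325,90),.029))
for n,z,p,q in [("jug",.05,(442.9,198.6),(185,312)),("cones",.02,(205,387),(413,303)),("cap",.011,(242,305),(327,354)),("blue",.1,(342,373),(230,237)),("red",.1,(242,335),(301,314))]:
    print(n,tri([(s,p),(d,q)]))
E
```

```text
corners scene [0.52115004 0.04830348 0.01      ] [0.65986084 0.02909009 0.01      ] [0.68633872 0.225665   0.01      ] len 0.14003513871342252 0.19835012353345288
corners side [array([0.52206506, 0.05454115, 0.01      ]), array([0.54519702, 0.24793375, 0.01      ]), array([0.68156542, 0.22784621, 0.01      ])] 0.19477110897208086 0.13783994404069172
valve top scene [0.59979947 0.09702295 0.265     ] side [0.59404217 0.10140439 0.265     ] (array([0.59697381, 0.0984943 , 0.26179373]), [np.float64(0.44761366643669454), np.float64(0.38681339277188603)])
recess rim [0.59904714 0.09786015 0.01      ]
pan rim [ 0.50868411 -0.21763151  0.03      ] [ 0.50377925 -0.2167136   0.03      ] (array([ 0.50573358, -0.21825297,  0.02738402]), [np.float64(0.7064459741840078), np.float64(0.5204277157238016)])
tip [ 0.48144576 -0.36498419  0.029     ] [ 0.47957066 -0.36100009  0.029     ]
jug (array([ 0.71295106, -0.32296869,  0.06698822]), [np.float64(0.5615908351721396), np.float64(0.31026528983174495)])
cones (array([0.38828043, 0.35357422, 0.01885379]), [np.float64(0.43784032370162856), np.float64(0.6037419128248238)])
cap (array([0.38245405, 0.09850785, 0.01205906]), [np.float64(1.3198346674910357), np.float64(1.4285670941944946)])
blue (array([0.7433912 , 0.03131641, 0.12706286]), [np.float64(2.6746033977905834), np.float64(1.95103710486758)])
red (array([0.47311924, 0.12732604, 0.0858446 ]), [np.float64(1.7633059624780671), np.float64(1.8117726463503654)])
```

```bash
python3 - <<'E'
from h import *
s=cam("scene");d=cam("side")
im=d["image"][:,:,::-1]
cv2.imwrite("pics/grip.png",cv2.resize(im[0:160,480:600],None,fx=4,fy=3.7,interpolation=cv2.INTER_CUBIC))
print("green plate corners",[onz(s,p,.01) for p in [(258,163),(296,170),(270,252)]])
print(proj(d,[[.209+.942*.08,-.589+.335*.08,.374]]),proj(d,[[.209,-.589,.404]]))
E
```

```text
green plate corners [array([ 0.23663317, -0.2296035 ,  0.01      ]), array([ 0.35271755, -0.2549544 ,  0.01      ]), array([ 0.3859567 , -0.05873816,  0.01      ])]
[[ 87.21439294 489.40445498]] [[ 77.80128451 522.53263639]]
```

View pics/grip.png

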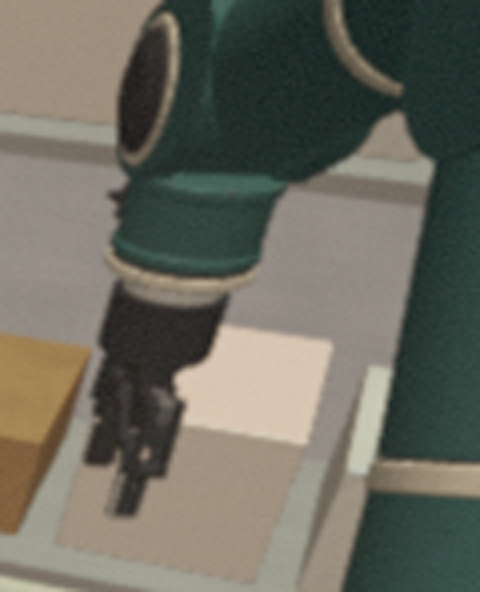

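Emit:
arm_command(commands=[{"xyz":[-0.148,0,0.346],"twist":-1.054,"fingers":-1},{"xyz":[-0.148,0,0.346],"twist":-1.054,"fingers":-1},{"xyz":[-0.148,0,0.346],"twist":-1.054,"fingers":-1},{"xyz":[-0.148,0,0.346],"twist":-1.054,"fingers":-1},{"xyz":[-0.148,0,0.346],"twist":-1.054,"fingers":-1},{"xyz":[-0.148,0,0.346],"twist":-1.054,"fingers":-1},{"xyz":[-0.148,0,0.346],"twist":-1.054,"fingers":-1},{"xyz":[-0.148,0,0.346],"twist":-1.054,"fingers":-1}])

```text
clock: 2.22
tcp_pos: [0.4554, -0.361, 0.405]
eef_rot: [0.703, -0.079, 0.079, -0.703]
wrist_force: [1.1, -1.1, 0.4]
width: 1.003
```

Emit:
arm_command(commands=[{"xyz":[0,0,0],"twist":0,"fingers":-1},{"xyz":[0,0,0],"twist":0,"fingers":-1}])

```text
clock: 2.38
tcp_pos: [0.4559, -0.3607, 0.4047]
eef_rot: [-0.702, 0.079, -0.079, 0.703]
wrist_force: [-0.7, -1.5, -0.1]
width: 1.002
```

```bash
python3 - <<'E'
from h import *
o=ctrl.observe();print(o["tcp_pos"].round(4) if hasattr(o["tcp_pos"],"round") else o["tcp_pos"]);print(Rot.from_quat(o["eef_rot"]).as_matrix().round(4), np.round(o["q"],3))
w=cam("wrist");cv2.imwrite("pics/wrist1.png",w["image"][:,:,::-1]);np.savez("w1.npz",**w)
E
```

```text
[ 0.4559 -0.3607  0.4047]
[[ 9.749e-01  5.000e-04  2.225e-01]
 [-2.225e-01  6.000e-04  9.749e-01]
 [ 3.000e-04 -1.000e+00  7.000e-04]] [ 0.875  0.358 -0.325  1.717  0.126  1.088  0.286]
```

View pics/wrist1.png

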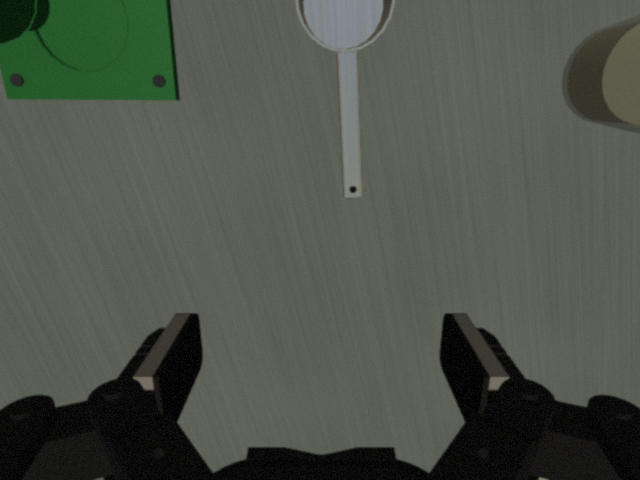

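```bash
python3 - <<'E'
from h import *
w=dict(np.load("w1.npz"))
a=onz(w,(197,352.5),.029);b=onz(w,(53,347.3),.029)
v=b-a;print(a,b,np.linalg.norm(v),np.degrees(np.arctan2(v[1],v[0])))
u=v/np.linalg.norm(v)
for d in (.151,): print("bowl",a+u*d,"grip118",a+u*(.151-.118))
E
```

```text
[ 0.48088576 -0.36759702  0.029     ] [ 0.49951413 -0.25673429  0.029     ] 0.112416907592899 80.4616384643526
bowl [ 0.50590765 -0.21868461  0.029     ] grip118 [ 0.48635412 -0.33505325  0.029     ]
```

Emit:
arm_command(commands=[{"xyz":[0.024,0,0.032],"twist":-0.058,"fingers":-1},{"xyz":[0.024,0,0.032],"twist":-0.058,"fingers":-1},{"xyz":[0.024,0.04,0.032],"twist":-0.058,"fingers":-1},{"xyz":[0.024,0.08,0.032],"twist":-0.058,"fingers":-1},{"xyz":[0.024,0.12,0.032],"twist":-0.058,"fingers":-1},{"xyz":[0.024,0.14,0.032],"twist":-0.058,"fingers":-1},{"xyz":[0.024,0.14,0.032],"twist":-0.058,"fingers":-1}])

```text
clock: 3.02
tcp_pos: [0.4828, -0.3374, 0.2603]
eef_rot: [-0.703, 0.064, -0.059, 0.706]
wrist_force: [-0.5, 0.7, -0.3]
width: 0.999
```

```bash
cat > st.py <<'E'
from h import *
def st():
    o=ctrl.observe();m=Rot.from_quat(o["eef_rot"]).as_matrix()
    print(round(o["clock"],2),np.round(o["tcp_pos"],4),"jaw",np.degrees(np.arctan2(m[1,0],m[0,0])).round(2),"tilt",m[:,1].round(4),"F",np.round(o["wrist_force"],1),np.round(o["torque"],2),"w",round(o["width"],3),"q",np.round(o["q"],2))
    return o,m
E
python3 - <<'E'
from st import *
st()
w=cam("wrist");cv2.imwrite("pics/wrist2.png",w["image"][:,:,::-1]);np.savez("w2.npz",**w)
E
```

```text
3.02 [ 0.4828 -0.3374  0.2603] jaw -9.95 tilt [-0.006   0.0036 -1.    ] F [-0.5  0.7 -0.3] [0.01 0.01 0.01] w 0.999 q [ 0.8   0.55 -0.31  1.81  0.22  0.83  0.21]
```

View pics/wrist2.png

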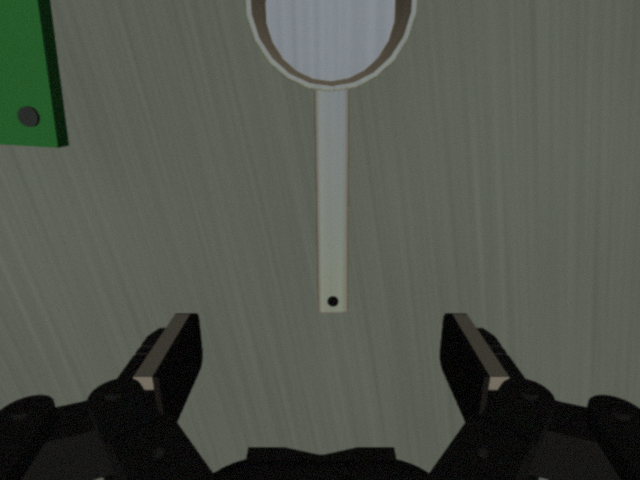

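```bash
python3 - <<'E'
from st import *
o,m=st()
w=dict(np.load("w2.npz"))
a=onz(w,(311,333.5),.029);b=onz(w,(92,331.8),.029)
v=b-a;print(a,b,np.linalg.norm(v),np.degrees(np.arctan2(v[1],v[0])))
u=v/np.linalg.norm(v);g=a+u*(.151-.118);print("grip",g)
g[2]+=.1557-.004; print("delta tool",m.T@(g-o["tcp_pos"]))
E
```

```text
3.07 [ 0.4838 -0.3377  0.2632] jaw -9.93 tilt [-0.0032  0.0018 -1.    ] F [ 0.3 -0.1  0.4] [-0.    0.    0.01] w 1.005 q [ 0.8   0.54 -0.31  1.8   0.22  0.83  0.21]
[ 0.48186754 -0.367024    0.029     ] [ 0.49948199 -0.25670934  0.029     ] 0.11171210053923382 80.9279043361655
grip [ 0.48707089 -0.3344368   0.029     ]
delta tool [0.00295637 0.08245668 0.0036303 ]
```

Emit:
arm_command(commands=[{"xyz":[0.002,0.04,0.003],"twist":0,"fingers":-1},{"xyz":[0.002,0.07,0.003],"twist":0,"fingers":-1},{"xyz":[0.002,0.083,0.003],"twist":0,"fingers":-1},{"xyz":[0.002,0.083,0.003],"twist":0,"fingers":-1},{"xyz":[0.002,0.083,0.003],"twist":0,"fingers":1},{"xyz":[0.002,0.083,0.003],"twist":0,"fingers":1},{"xyz":[0.002,0.083,0.003],"twist":0,"fingers":1},{"xyz":[0.002,0.083,0.003],"twist":0,"fingers":1}])

```text
clock: 3.73
tcp_pos: [0.4878, -0.3347, 0.1833]
eef_rot: [0.705, -0.06, 0.061, -0.704]
wrist_force: [-0.3, 0.2, -0.7]
width: 0.452
```

Emit:
arm_command(commands=[{"xyz":[0,0,0],"twist":0,"fingers":1},{"xyz":[0,0,0],"twist":0,"fingers":1},{"xyz":[0,0,0],"twist":0,"fingers":1},{"xyz":[0,0,0],"twist":0,"fingers":1}])

```text
clock: 4.07
tcp_pos: [0.4875, -0.3344, 0.1819]
eef_rot: [0.705, -0.06, 0.061, -0.704]
wrist_force: [-0.1, -1.7, 1.6]
width: 0.17
```

```bash
python3 - <<'E'
from st import *
o,m=st()
w=cam("wrist");cv2.imwrite("pics/wrist3.png",w["image"][:,:,::-1]);np.savez("w3.npz",**w)
E
```

```text
4.07 [ 0.4875 -0.3344  0.1819] jaw -9.8 tilt [ 2.e-04 -3.e-04 -1.e+00] F [-0.1 -1.7  1.6] [-0.15 -0.03 -0.02] w 0.17 q [ 0.76  0.67 -0.27  1.83  0.27  0.68  0.16]
```

View pics/wrist3.png

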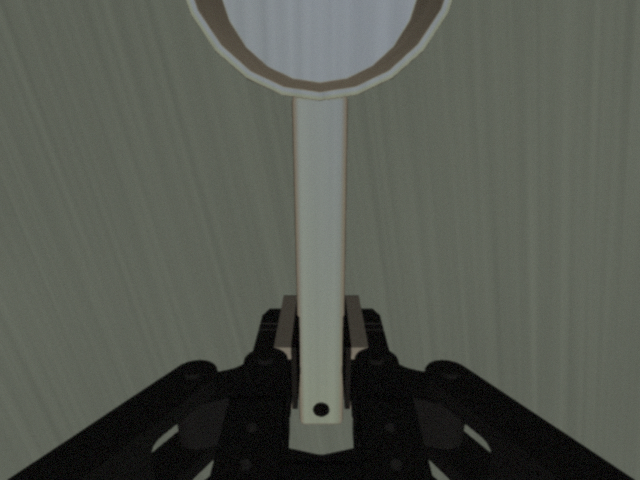

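```bash
python3 - <<'E'
from st import *
o,m=st()
w=dict(np.load("w3.npz"))
a=onz(w,(424,321.5),.029);b=onz(w,(98,320.5),.029)
v=b-a;print(a,b,np.linalg.norm(v),np.degrees(np.arctan2(v[1],v[0])))
u=v/np.linalg.norm(v)
bowl=a+u*.151
# rim near edge outer: 37mm from axis at z .03
bowl2=onz(w,(99.5,320.5),.030)+u*.037
print("bowl",bowl,bowl2,"rel tool",(m.T@(bowl-o["tcp_pos"])).round(4),(m.T@(bowl2-o["tcp_pos"])).round(4))
E
```

```text
4.12 [ 0.4875 -0.3344  0.1818] jaw -9.81 tilt [ 2.e-04 -2.e-04 -1.e+00] F [ 0.2 -2.1  1.5] [-0.22 -0.03 -0.02] w 0.173 q [ 0.76  0.67 -0.27  1.83  0.27  0.68  0.16]
[ 0.4810186  -0.36667855  0.029     ] [ 0.49996905 -0.25579548  0.029     ] 0.1124907675625437 80.30157682924069
bowl [ 0.5064564  -0.21783662  0.029     ] [ 0.50613593 -0.21970563  0.03      ] rel tool [-0.0012  0.1528  0.1181] [-0.0012  0.1518  0.1162]
```

Emit:
arm_command(commands=[{"xyz":[0,-0.015,0],"twist":0,"fingers":1},{"xyz":[0,-0.027,0],"twist":0,"fingers":1},{"xyz":[0,-0.027,0],"twist":0,"fingers":1},{"xyz":[0.005,-0.027,0.03],"twist":-0.01,"fingers":1},{"xyz":[0.01,-0.027,0.065],"twist":-0.02,"fingers":1},{"xyz":[0.02,-0.027,0.1],"twist":-0.033,"fingers":1},{"xyz":[0.03,-0.027,0.135],"twist":-0.033,"fingers":1},{"xyz":[0.041,-0.027,0.165],"twist":-0.033,"fingers":1}])

```text
clock: 4.78
tcp_pos: [0.5563, -0.1763, 0.2086]
eef_rot: [-0.705, 0.048, -0.048, 0.706]
wrist_force: [1.1, 0.2, -1.1]
width: 0.171
```

Emit:
arm_command(commands=[{"xyz":[0,0,0],"twist":0,"fingers":1},{"xyz":[0,0,0],"twist":0,"fingers":1}])

```text
clock: 4.95
tcp_pos: [0.5566, -0.1767, 0.2085]
eef_rot: [-0.705, 0.047, -0.048, 0.706]
wrist_force: [-0.1, -1.1, -1.5]
width: 0.168
```

```bash
python3 - <<'E'
from st import *
o,m=st();print(m.round(4))
w=cam("wrist");cv2.imwrite("pics/wrist4.png",w["image"][:,:,::-1]);np.savez("w4.npz",**w)
E
```

```text
4.95 [ 0.5566 -0.1767  0.2085] jaw -7.7 tilt [ 2.e-04  6.e-04 -1.e+00] F [-0.1 -1.1 -1.5] [-0.13 -0.02 -0.04] w 0.168 q [ 0.49  0.62 -0.3   1.84  0.26  0.72 -0.1 ]
[[ 9.910e-01  2.000e-04  1.341e-01]
 [-1.341e-01  6.000e-04  9.910e-01]
 [ 2.000e-04 -1.000e+00  6.000e-04]]
```

View pics/wrist4.png

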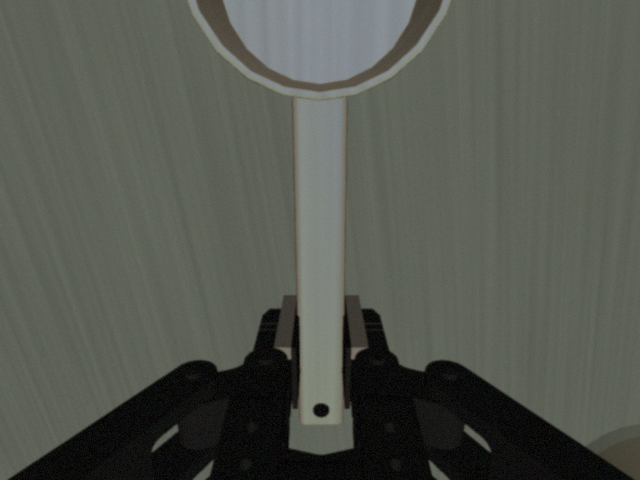

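Emit:
arm_command(commands=[{"xyz":[0.003,0,0.03],"twist":0,"fingers":1},{"xyz":[0.006,0,0.06],"twist":0,"fingers":1},{"xyz":[0.006,0,0.09],"twist":0,"fingers":1},{"xyz":[0.006,0,0.12],"twist":0,"fingers":1},{"xyz":[0.006,0,0.145],"twist":0,"fingers":1},{"xyz":[0.006,0,0.161],"twist":0,"fingers":1},{"xyz":[0.006,0,0.161],"twist":0,"fingers":1},{"xyz":[0.006,0,0.161],"twist":0,"fingers":1}])

```text
clock: 5.67
tcp_pos: [0.5838, -0.0207, 0.2085]
eef_rot: [0.706, -0.049, 0.049, -0.705]
wrist_force: [-0.8, -0.6, -0.0]
width: 0.174
```

```bash
python3 - <<'E'
from st import *
o,m=st()
for c in ("scene","side","wrist"):
    w=cam(c);im=w["image"][:,:,::-1];np.savez(f"{c}5.npz",**w)
    if c=="scene": im=cv2.resize(im[200:350,270:450],None,fx=4,fy=4,interpolation=cv2.INTER_CUBIC)
    if c=="side": im=cv2.resize(im[190:360,200:420],None,fx=3.5,fy=3.5,interpolation=cv2.INTER_CUBIC)
    cv2.imwrite(f"pics/{c}5.png",im)
E
```

```text
5.67 [ 0.5838 -0.0207  0.2085] jaw -7.92 tilt [-3.e-04 -4.e-04 -1.e+00] F [-0.8 -0.6 -0. ] [-0.17 -0.03 -0.03] w 0.174 q [ 0.22  0.62 -0.31  1.84  0.27  0.72 -0.38]
```

View pics/scene5.png

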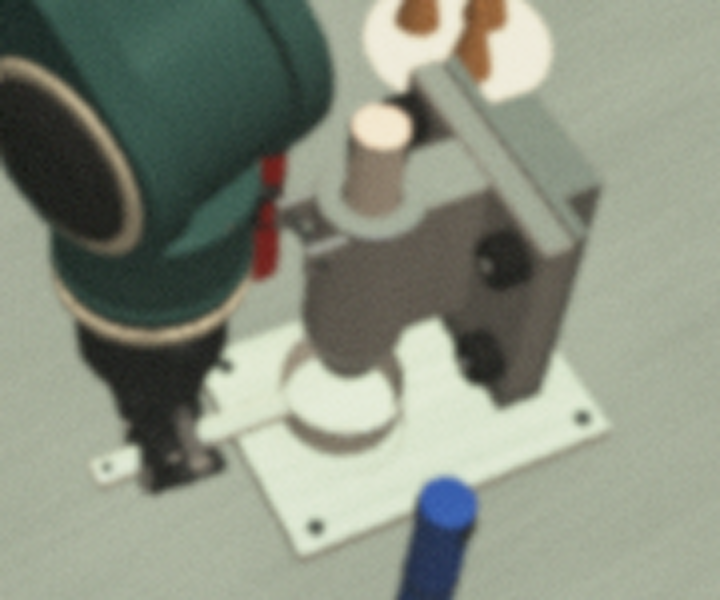

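View pics/side5.png

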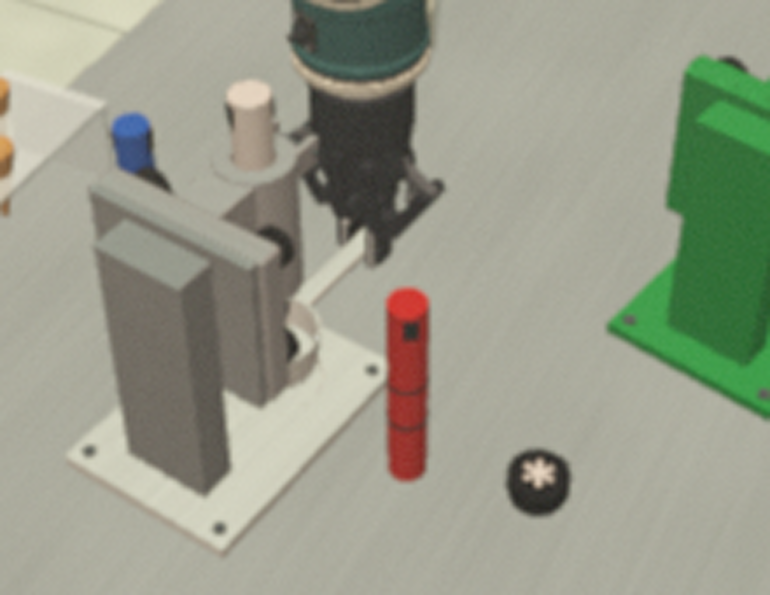

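View pics/wrist5.png

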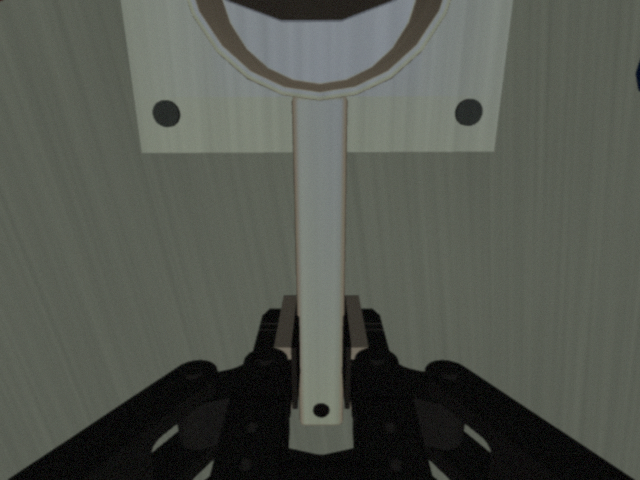

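```bash
python3 - <<'E'
from st import *
o,m=st()
w=dict(np.load("wrist5.npz"))
a=onz(w,(153,142),.01);b=onz(w,(152,495),.01)
x=(b-a)/np.linalg.norm(b-a);u=np.array([-x[1],x[0],0]);print("front len",np.linalg.norm(b-a),"yaw",np.degrees(np.arctan2(u[1],u[0])))
p=(a+b)/2+u*.06;print("pocket",p)
bowl=o["tcp_pos"]+m@[-.0012,0,.1172];print("bowl",bowl,"err tool",(m.T@(p-bowl)).round(4))
E
```

```text
5.82 [ 0.5838 -0.0219  0.2085] jaw -8.04 tilt [-4.e-04 -7.e-04 -1.e+00] F [ 0.6  0.1 -1.7] [-0.06  0.   -0.  ] w 0.169 q [ 0.22  0.62 -0.31  1.84  0.27  0.72 -0.38]
front len 0.14025090270921012 yaw 82.0626191194753
pocket [0.59823773 0.09589808 0.01      ]
bowl [0.59900852 0.09435095 0.20845714] err tool [-0.0009  0.1985  0.0016]
```

Emit:
arm_command(commands=[{"xyz":[-0.001,0.003,0.0015],"twist":0,"fingers":1},{"xyz":[-0.001,0.008,0.0015],"twist":0,"fingers":1},{"xyz":[-0.001,0.013,0.0015],"twist":0,"fingers":1},{"xyz":[-0.001,0.017,0.0015],"twist":0,"fingers":1},{"xyz":[-0.001,0.02,0.0015],"twist":0,"fingers":1},{"xyz":[-0.001,0.0215,0.0015],"twist":0,"fingers":1},{"xyz":[-0.001,0.0215,0.0015],"twist":0,"fingers":1},{"xyz":[-0.001,0.0215,0.0015],"twist":0,"fingers":1}])

```text
clock: 6.48
tcp_pos: [0.5832, -0.0184, 0.1872]
eef_rot: [-0.705, 0.049, -0.049, 0.705]
wrist_force: [0.0, -0.1, -0.0]
width: 0.166
```

```bash
python3 - <<'E'
from st import *
o,m=st()
bowl=o["tcp_pos"]+m@[-.0012,0,.1172];print(bowl, "underside",o["tcp_pos"][2]-.1818)
E
```

```text
6.48 [ 0.5832 -0.0184  0.1872] jaw -7.9 tilt [-1.e-04  0.e+00 -1.e+00] F [ 0.  -0.1 -0. ] [0.03 0.18 0.09] w 0.166 q [ 0.21  0.65 -0.3   1.85  0.28  0.69 -0.39]
[0.59813414 0.09789682 0.18720851] underside 0.005406443803703503
```

Emit:
arm_command(commands=[{"xyz":[0,0.0005,0],"twist":0,"fingers":-0.5},{"xyz":[0,0.0005,0],"twist":0,"fingers":-0.5},{"xyz":[0,0.0005,0],"twist":0,"fingers":-0.5},{"xyz":[0,0.0005,0],"twist":0,"fingers":-1},{"xyz":[0,0.0005,0],"twist":0,"fingers":-1},{"xyz":[0,0.0005,0],"twist":0,"fingers":-1},{"xyz":[0,0.0005,0],"twist":0,"fingers":-1}])

```text
clock: 7.07
tcp_pos: [0.5832, -0.0183, 0.1867]
eef_rot: [-0.705, 0.049, -0.049, 0.705]
wrist_force: [1.4, -0.6, -0.2]
width: 0.999
```

```bash
python3 - <<'E'
from st import *
o,m=st()
for c in ("scene","wrist"):
    w=cam(c);im=w["image"][:,:,::-1];np.savez(f"{c}6.npz",**w)
    if c=="scene": im=cv2.resize(im[200:350,270:450],None,fx=4,fy=4,interpolation=cv2.INTER_CUBIC)
    cv2.imwrite(f"pics/{c}6.png",im)
E
```

```text
7.07 [ 0.5832 -0.0183  0.1867] jaw -7.91 tilt [-0.e+00  1.e-04 -1.e+00] F [ 1.4 -0.6 -0.2] [-0.02 -0.02 -0.04] w 0.999 q [ 0.21  0.65 -0.3   1.85  0.28  0.68 -0.39]
```

View pics/scene6.png

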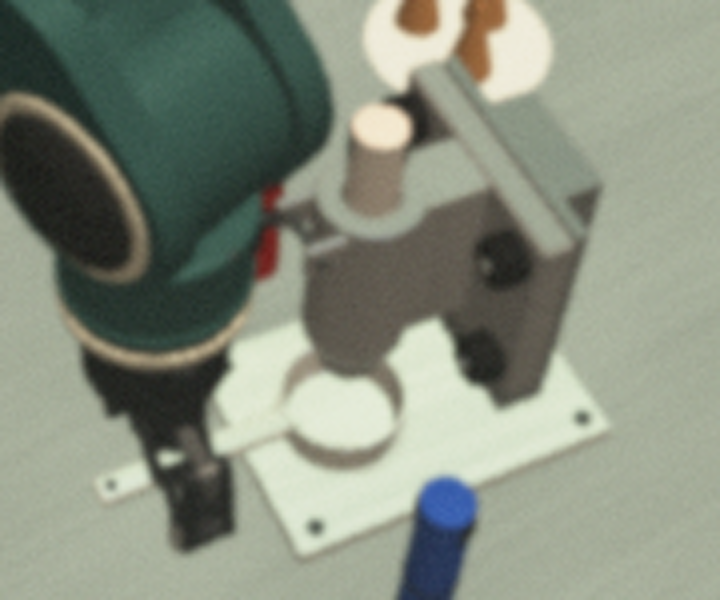

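View pics/wrist6.png

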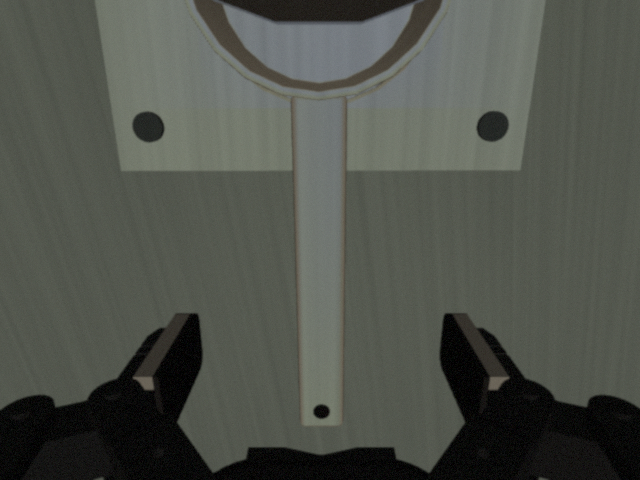

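```bash
python3 - <<'E'
from st import *
w=dict(np.load("wrist6.npz"))
a=onz(w,(170.5,121),.01);b=onz(w,(170.5,521.5),.01)
x=(b-a)/np.linalg.norm(b-a);u=np.array([-x[1],x[0],0]);print("front len",np.linalg.norm(b-a),"yaw",np.degrees(np.arctan2(u[1],u[0])))
p=(a+b)/2+u*.06;print("pocket",p)
for z in (.034,.039):
    t=onz(w,(425.5,321.5),z);j=onz(w,(98,319.5),z);v=j-t;L=np.linalg.norm(v);v/=L
    r2=onz(w,(99.5,320),z+.001)+v*.037
    print(z,"L",L,"bowl",t+v*.151,r2)
s=dict(np.load("scene6.npz"))
print(proj(s,[p+[0,0,.025]]), [( (pp-[200,270])*4) for pp in proj(s,[[p[0],p[1],.035]])])
E
```

```text
front len 0.1403345692547031 yaw 82.02091348735668
pocket [0.5982669  0.09602574 0.01      ]
0.034 L 0.1129806581688425 bowl [0.59786365 0.09843134 0.034     ] [0.59781281 0.09701854 0.035     ]
0.039 L 0.10834022542740845 bowl [0.59850043 0.10305878 0.039     ] [0.59782739 0.09706389 0.04      ]
[[298.69099721 355.00264797]] [array([394.76398885, 340.01059189])]
```

Emit:
arm_command(commands=[{"xyz":[0,-0.02,0],"twist":0,"fingers":-1},{"xyz":[0,-0.06,0],"twist":0,"fingers":-1},{"xyz":[0,-0.1,0],"twist":0,"fingers":-1},{"xyz":[0,-0.14,0],"twist":0,"fingers":-1},{"xyz":[0,-0.18,0],"twist":0,"fingers":-1},{"xyz":[0,-0.22,0],"twist":0,"fingers":-1},{"xyz":[0,-0.26,0],"twist":0,"fingers":-1},{"xyz":[0,-0.28,0],"twist":0,"fingers":-1}])

```text
clock: 7.83
tcp_pos: [0.5832, -0.0181, 0.4718]
eef_rot: [-0.705, 0.047, -0.051, 0.705]
wrist_force: [0.4, -0.1, -0.1]
width: 0.993
```

Emit:
arm_command(commands=[{"xyz":[0,0,0],"twist":0,"fingers":-1},{"xyz":[0,0,0],"twist":0,"fingers":-1},{"xyz":[0,0,0],"twist":0,"fingers":-1}])

```text
clock: 8.08
tcp_pos: [0.583, -0.0184, 0.466]
eef_rot: [0.705, -0.049, 0.048, -0.705]
wrist_force: [0.2, -0.4, 0.4]
width: 0.999
```

```bash
python3 - <<'E'
from st import *
o,m=st();print(m.round(4))
for c in ("wrist",):
    w=cam(c);im=w["image"][:,:,::-1];np.savez(f"{c}7.npz",**w)
    cv2.imwrite(f"pics/{c}7.png",im)
E
```

```text
8.08 [ 0.583  -0.0184  0.466 ] jaw -7.91 tilt [-0.001  0.    -1.   ] F [ 0.2 -0.4  0.4] [-0.02  0.05  0.04] w 0.999 q [ 0.29  0.32 -0.39  1.64  0.13  1.22 -0.26]
[[ 9.905e-01 -1.000e-03  1.376e-01]
 [-1.376e-01  0.000e+00  9.905e-01]
 [-1.000e-03 -1.000e+00 -1.000e-04]]
```

View pics/wrist7.png

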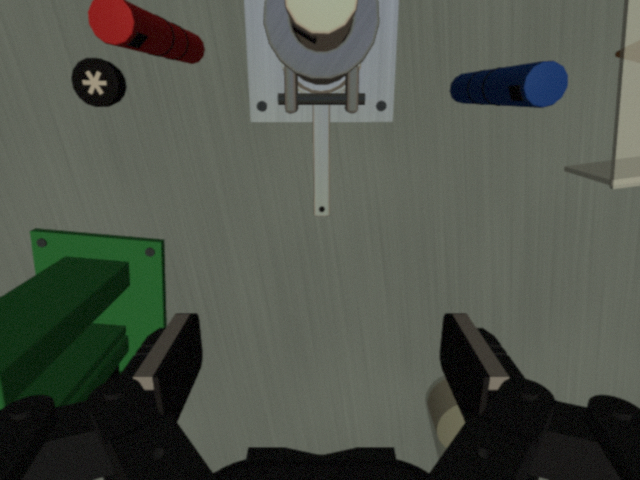

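```bash
python3 - <<'E'
from st import *
o,m=st()
w=dict(np.load("wrist7.npz"))
cv2.imwrite("pics/crop7.png",cv2.resize(w["image"][:130,240:410,::-1],None,fx=4,fy=4,interpolation=cv2.INTER_CUBIC))
a=onz(w,(5,285),.265);b=onz(w,(5,357.5),.265);print("valve top",a,b,np.linalg.norm(a-b),(a+b)/2)
f=onz(w,(34,320.5),.265);print("front edge top->centre",f+m[:,2]*.014)
f=onz(w,(82,321.5),.215);print("mouth front->centre",f+m[:,2]*.028)
a=onz(w,(12,263.5),.215);b=onz(w,(12,380),.215);print("barrel",np.linalg.norm(a-b),(a+b)/2)
t=np.array([.598,.097,0]);print("tool delta",m.T@(t-o["tcp_pos"]))
E
```

```text
8.13 [ 0.583  -0.0184  0.4656] jaw -7.9 tilt [-1.8e-03  1.0e-04 -1.0e+00] F [0.2 0.4 0.4] [ 0.03 -0.02 -0.06] w 0.999 q [ 0.29  0.32 -0.39  1.64  0.13  1.22 -0.26]
valve top [0.5842806  0.09399085 0.265     ] [0.61035309 0.09033272 0.265     ] 0.026327862036936597 [0.59731684 0.09216178 0.265     ]
front edge top->centre [0.59764342 0.09658371 0.26499837]
mouth front->centre [0.59785797 0.09522402 0.21499674]
barrel 0.05501059289927706 [0.59841447 0.09825475 0.215     ]
tool delta [-2.16750188e-04  4.65546281e-01  1.16451268e-01]
```

View pics/crop7.png

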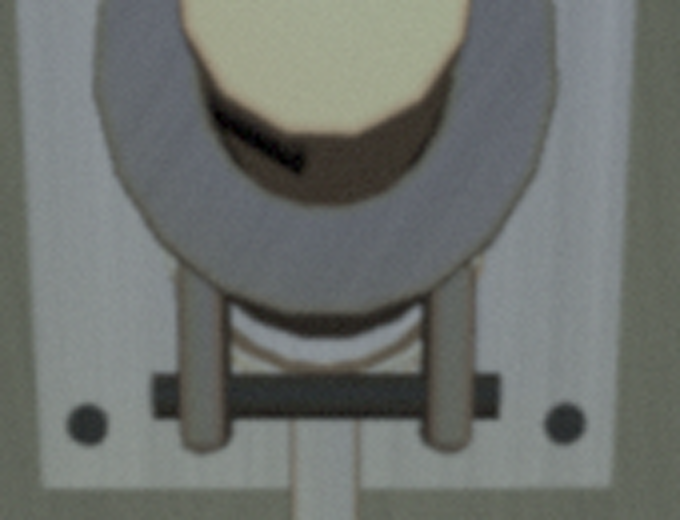

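Emit:
arm_command(commands=[{"xyz":[0,0,0.035],"twist":0,"fingers":-1},{"xyz":[0,0,0.07],"twist":0,"fingers":-1},{"xyz":[0,0,0.1],"twist":0,"fingers":-1},{"xyz":[0,0,0.116],"twist":0,"fingers":-1},{"xyz":[0,0,0.116],"twist":0,"fingers":-1},{"xyz":[0,0,0.116],"twist":0,"fingers":-1},{"xyz":[0,0,0.116],"twist":0,"fingers":-1},{"xyz":[0,0,0.116],"twist":0,"fingers":-1}])

```text
clock: 8.8
tcp_pos: [0.5992, 0.0953, 0.4662]
eef_rot: [0.706, -0.05, 0.049, -0.705]
wrist_force: [0.3, -0.3, -0.4]
width: 0.997
```

```bash
python3 - <<'E'
from st import *
o,m=st();print(m.round(4))
for c in ("wrist","side"):
    w=cam(c);im=w["image"][:,:,::-1];np.savez(f"{c}8.npz",**w)
    cv2.imwrite(f"pics/{c}8.png",im)
E
```

```text
8.8 [0.5992 0.0953 0.4662] jaw -7.99 tilt [-9.e-04 -5.e-04 -1.e+00] F [ 0.3 -0.3 -0.4] [-0.02 -0.01  0.03] w 0.997 q [ 0.12  0.37 -0.43  1.58  0.16  1.24 -0.48]
[[ 9.903e-01 -9.000e-04  1.391e-01]
 [-1.391e-01 -5.000e-04  9.903e-01]
 [-8.000e-04 -1.000e+00 -6.000e-04]]
```

View pics/wrist8.png

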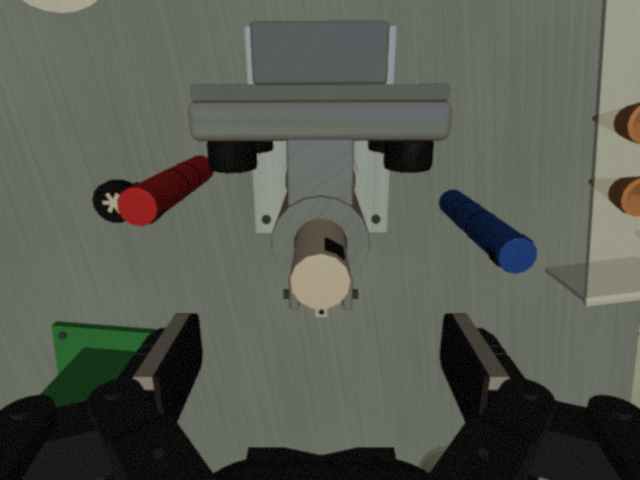

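View pics/side8.png

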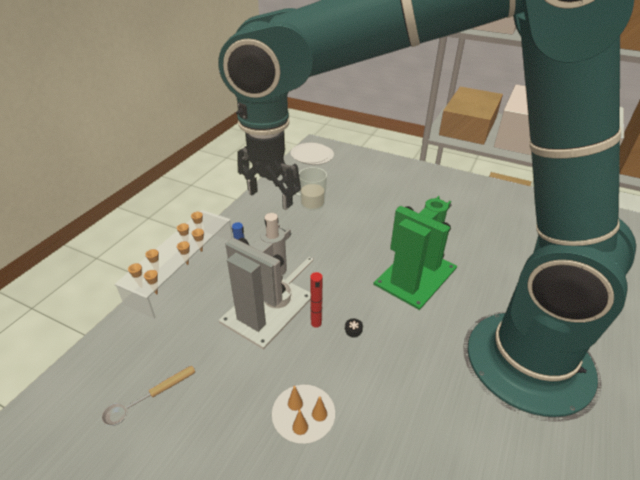

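```bash
python3 - <<'E'
from st import *
o,m=st()
w=dict(np.load("wrist8.npz"))
c=onz(w,(281.5,320.2),.265);a=onz(w,(281.5,290),.265);b=onz(w,(281.5,350.4),.265);print(c,np.linalg.norm(a-b))
a=onz(w,(243,271),.215);b=onz(w,(243,369.5),.215);print("barrel",np.linalg.norm(a-b),(a+b)/2)
for X in (c,(a+b)/2): print((m.T@(X-o["tcp_pos"])).round(4))
E
```

```text
8.9 [0.5992 0.0955 0.4665] jaw -7.99 tilt [-3.e-04 -3.e-04 -1.e+00] F [-0.6  0.4  0.5] [ 0.    0.05 -0.02] w 0.997 q [ 0.12  0.37 -0.43  1.58  0.16  1.24 -0.48]
[0.59788187 0.09684399 0.265     ] 0.026985332577536065
barrel 0.05517934136350015 [0.5978617  0.09723009 0.215     ]
[-0.0015  0.2015  0.0012]
[-0.0015  0.2515  0.0016]
```

Emit:
arm_command(commands=[{"xyz":[-0.0013,0,0.0014],"twist":0,"fingers":-1},{"xyz":[-0.0013,0.02,0.0014],"twist":0,"fingers":-1},{"xyz":[-0.0013,0.04,0.0014],"twist":0,"fingers":-1},{"xyz":[-0.0013,0.055,0.0014],"twist":0,"fingers":-1},{"xyz":[-0.0013,0.066,0.0014],"twist":0,"fingers":-1},{"xyz":[-0.0013,0.066,0.0014],"twist":0,"fingers":-1},{"xyz":[-0.0013,0.066,0.0014],"twist":0,"fingers":-1},{"xyz":[-0.0013,0.066,0.0014],"twist":0,"fingers":-1}])

```text
clock: 9.57
tcp_pos: [0.5983, 0.0981, 0.4017]
eef_rot: [-0.705, 0.048, -0.049, 0.706]
wrist_force: [0.2, -0.3, -0.2]
width: 1.002
```

```bash
python3 - <<'E'
from st import *
o,m=st()
for c in ("wrist",):
    w=cam(c);im=w["image"][:,:,::-1];np.savez(f"{c}9.npz",**w)
    cv2.imwrite(f"pics/{c}9.png",im)
E
```

```text
9.57 [0.5983 0.0981 0.4017] jaw -7.91 tilt [ 1.2e-03  3.0e-04 -1.0e+00] F [ 0.2 -0.3 -0.2] [0.05 0.01 0.04] w 1.002 q [ 0.11  0.42 -0.42  1.65  0.19  1.11 -0.5 ]
```

View pics/wrist9.png

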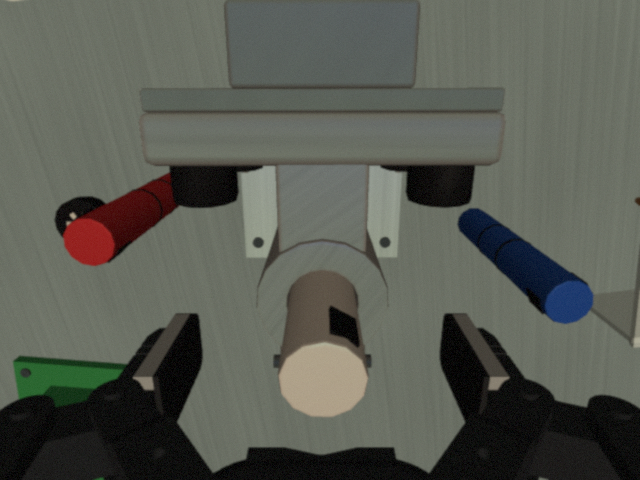

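Emit:
arm_command(commands=[{"xyz":[0.0007,0,-0.001],"twist":0,"fingers":-1},{"xyz":[0.0007,0,-0.001],"twist":0,"fingers":-1},{"xyz":[0.0007,0,-0.001],"twist":0,"fingers":0},{"xyz":[0.0007,0,-0.001],"twist":0,"fingers":0.1},{"xyz":[0.0007,0,-0.001],"twist":0,"fingers":0.2},{"xyz":[0.0007,0,-0.001],"twist":0,"fingers":0.25},{"xyz":[0.0007,0,-0.001],"twist":0,"fingers":0.3}])

```text
clock: 10.2
tcp_pos: [0.5986, 0.097, 0.4007]
eef_rot: [-0.705, 0.049, -0.049, 0.705]
wrist_force: [-0.2, -0.3, -0.8]
width: 0.351
```

```bash
python3 - <<'E'
from st import *
o,m=st()
for c in ("wrist",):
    w=cam(c);im=w["image"][:,:,::-1];np.savez(f"{c}10.npz",**w)
    cv2.imwrite(f"pics/{c}10.png",im)
E
```

```text
10.2 [0.5986 0.097  0.4007] jaw -7.9 tilt [-1.e-04  0.e+00 -1.e+00] F [-0.2 -0.3 -0.8] [ 0.01 -0.01 -0.02] w 0.351 q [ 0.11  0.42 -0.42  1.65  0.19  1.11 -0.5 ]
```

View pics/wrist10.png

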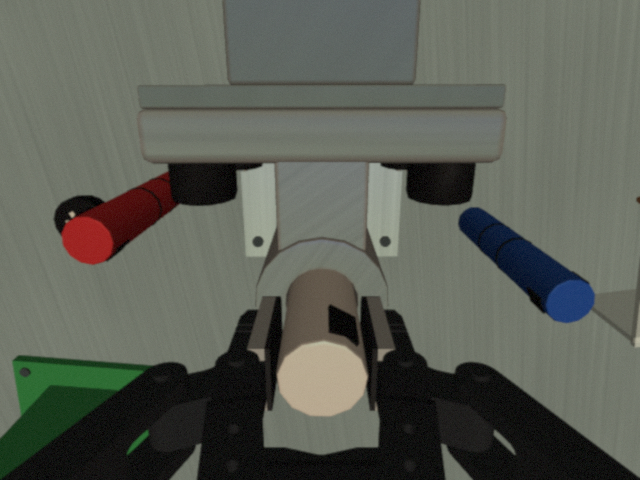

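Emit:
arm_command(commands=[{"xyz":[0,0,0],"twist":0,"fingers":1},{"xyz":[0,0,0],"twist":0,"fingers":1},{"xyz":[0,0,0],"twist":0,"fingers":1},{"xyz":[0,0,0],"twist":0,"fingers":1}])

```text
clock: 10.58
tcp_pos: [0.5987, 0.097, 0.4009]
eef_rot: [-0.705, 0.049, -0.049, 0.705]
wrist_force: [0.1, 0.5, 3.5]
width: 0.314
```

```bash
python3 - <<'E'
from st import *
o,m=st()
w=cam("wrist");cv2.imwrite("pics/wrist11.png",w["image"][:,:,::-1])
st()
E
```

```text
10.58 [0.5987 0.097  0.4009] jaw -7.91 tilt [ 3.e-04  1.e-04 -1.e+00] F [0.1 0.5 3.5] [-0.02 -0.01  0.04] w 0.314 q [ 0.11  0.42 -0.42  1.65  0.19  1.11 -0.5 ]
10.63 [0.5987 0.097  0.4008] jaw -7.91 tilt [ 3.e-04  1.e-04 -1.e+00] F [-0.6  0.4  4.1] [-0.   -0.02  0.02] w 0.311 q [ 0.11  0.42 -0.42  1.65  0.19  1.11 -0.5 ]
```

Emit:
arm_command(commands=[{"xyz":[0,-0.002,0],"twist":0,"fingers":1},{"xyz":[0,-0.005,0],"twist":0,"fingers":1},{"xyz":[0,-0.008,0],"twist":0,"fingers":1},{"xyz":[0,-0.011,0],"twist":0,"fingers":1},{"xyz":[0,-0.011,0],"twist":0,"fingers":1}])

```text
clock: 11.05
tcp_pos: [0.5987, 0.097, 0.4124]
eef_rot: [-0.705, 0.049, -0.049, 0.706]
wrist_force: [0.3, 0.0, -1.5]
width: 0.312
```

```bash
python3 - <<'E'
from st import *
o,m=st()
w=cam("wrist");cv2.imwrite("pics/wrist12.png",w["image"][:,:,::-1])
E
```

```text
11.05 [0.5987 0.097  0.4124] jaw -7.91 tilt [ 7.e-04  2.e-04 -1.e+00] F [ 0.3  0.  -1.5] [0.02 0.03 0.  ] w 0.312 q [ 0.11  0.41 -0.43  1.64  0.18  1.13 -0.5 ]
```

View pics/wrist12.png

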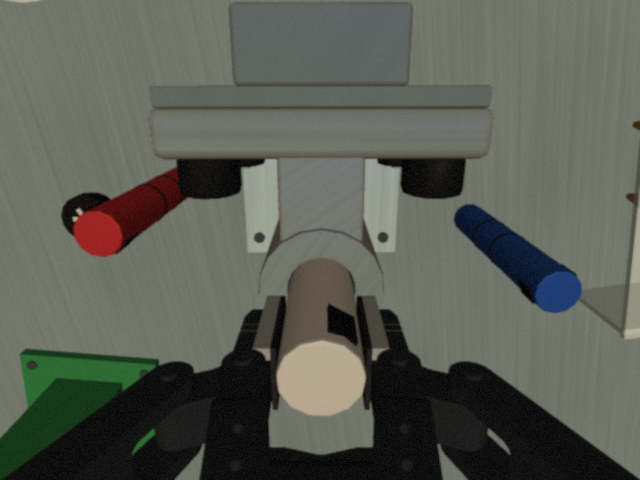

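Emit:
arm_command(commands=[{"xyz":[0,-0.004,0],"twist":0,"fingers":1},{"xyz":[0,-0.008,0],"twist":0,"fingers":1},{"xyz":[0,-0.012,0],"twist":0,"fingers":1},{"xyz":[0,-0.016,0],"twist":0,"fingers":1},{"xyz":[0,-0.02,0],"twist":0,"fingers":1},{"xyz":[0,-0.024,0],"twist":0,"fingers":1},{"xyz":[0,-0.026,0],"twist":0,"fingers":1},{"xyz":[0,-0.026,0],"twist":0,"fingers":1}])

```text
clock: 11.77
tcp_pos: [0.5987, 0.097, 0.4383]
eef_rot: [-0.705, 0.049, -0.049, 0.705]
wrist_force: [-0.4, 0.6, -1.5]
width: 0.313
```

Emit:
arm_command(commands=[{"xyz":[0,0,0],"twist":0,"fingers":1},{"xyz":[0,0,0],"twist":0,"fingers":1},{"xyz":[0,0,0],"twist":0,"fingers":1},{"xyz":[0,0,0],"twist":0,"fingers":1},{"xyz":[0,0,0],"twist":0,"fingers":1}])

```text
clock: 12.18
tcp_pos: [0.5986, 0.097, 0.4376]
eef_rot: [-0.705, 0.049, -0.049, 0.705]
wrist_force: [-0.4, -0.3, -1.6]
width: 0.312
```

```bash
python3 - <<'E'
from st import *
o,m=st()
for c in ("scene","side","wrist"):
    w=cam(c);im=w["image"][:,:,::-1]
    if c=="scene": im=cv2.resize(im[200:350,270:450],None,fx=4,fy=4,interpolation=cv2.INTER_CUBIC)
    if c=="side": im=cv2.resize(im[190:360,200:420],None,fx=3.5,fy=3.5,interpolation=cv2.INTER_CUBIC)
    cv2.imwrite(f"pics/{c}13.png",im)
st()
E
```

```text
12.18 [0.5986 0.097  0.4376] jaw -7.91 tilt [-2.e-04  0.e+00 -1.e+00] F [-0.4 -0.3 -1.6] [-0.01  0.   -0.02] w 0.312 q [ 0.12  0.39 -0.43  1.61  0.17  1.18 -0.49]
12.33 [0.5986 0.097  0.4376] jaw -7.91 tilt [-2.e-04  1.e-04 -1.e+00] F [ 0.2 -0.3 -1.2] [ 0.   -0.   -0.02] w 0.312 q [ 0.12  0.39 -0.43  1.61  0.17  1.18 -0.49]
```

View pics/scene13.png

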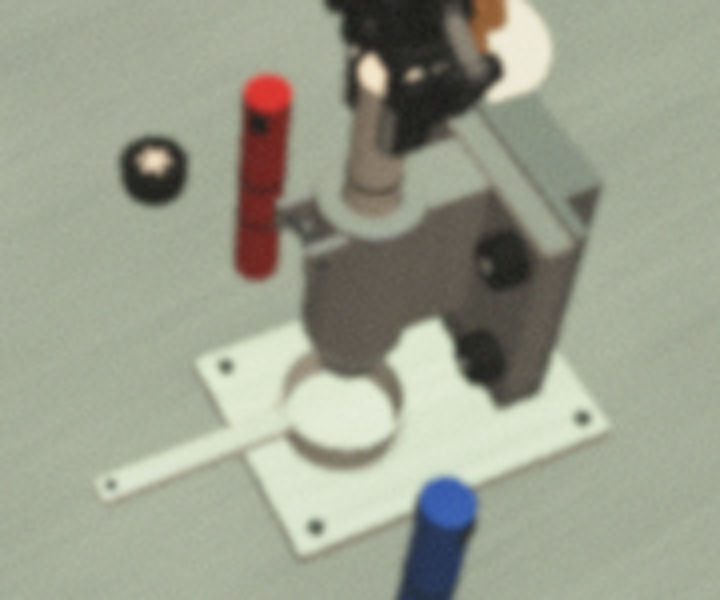

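View pics/side13.png

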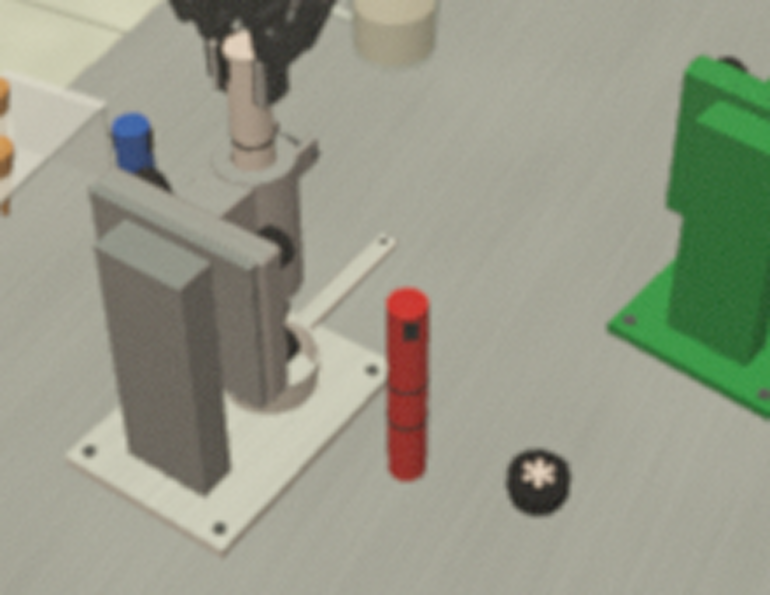

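View pics/wrist13.png

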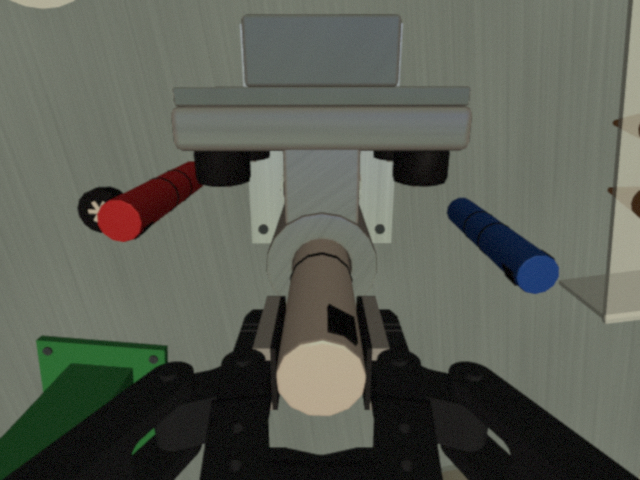

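The first ring stands clear of the mouth in all three views (scene crop 375,190; side crop 252,145; wrist 322,258), and no second ring shows. The pan is seated, the forces are small and steady, and the raise is about 37 mm. I'm handing the job in.

```bash
python3 - <<'E'
from st import *
print(ctrl.finish_job());st()
E
```

```text
the job is handed in; nothing more can be done
None
the job is handed in; nothing more can be done
```

The job is done and handed in. The drip pan is in its recess and released, and the gripper is holding the white valve up so the head can drain. `finish_job` gives no verdict, so the results below are my own last checks, taken just before handing in at about 12.3 s.

- **Pan:** It sits open side up in the recess, about 1–2 mm from the centre by the wrist camera. The handle's apparent length matches the seated height. Later pictures show it had not moved.
- **Valve:** I drew it straight up about 37 mm, within the 22–53 mm window. The first O-ring is visible clear of the mouth in all three cameras, and no second ring shows. The tool was within 0.001 rad of vertical, with side forces under 1 N and a vertical force of about 1.5 N.
- **Other objects:** The arm never came near the jug, cones, cap, spoon, loose red and blue rods, or green stand. The pictures show no sign that any of them moved. I did not re-measure their positions.

No check failed. My estimates of the recess centre differed by about 2 mm between cameras, within the stated calibration error.

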